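Load the label printer's stock tray and set its recessed dial to the green mark

ROBOT

A 7-joint arm with a two-finger parallel gripper is mounted at the origin on a cart in front of the work surface, level with it; the furniture and walls round the work are solid. World frame = base frame: x ahead of the robot, y to its left, z up, the work surface at z = 0. Lengths are in m, angles in rad, forces in N, time in s.
With the tool pointing down it reaches from about 0.425 to 1.025 m from the base axis. Payload 9.4 kg.
Tool frame: the origin (TCP) lies midway between the tips of the shut fingers; the grasp point (between the pads) lies 19 mm behind it (hold_point_z is the distance from the TCP to the grasp point, in m); z points along the fingers, y is the line along which they close (so a half turn about z gives the same grasp; the last joint's range is limited). The gripper opens to 85 mm and grips with 20 to 120 N. Pads are 22 mm wide; open, the fingers measure 114 mm over their backs; the gripper's body (76 mm by 85 mm) begins 54 mm behind the grasp point. The pads swing forward as they close: fully open they stand 13 mm farther back than shut.
Start: joints at [-0.077, 0.599, -0.003, 1.599, 0.002, 0.943, -0.08], TCP at [0.725, -0, 0.231] pointing down, gripper open.
Joint ranges: [-2.57, 2.57], [-0.35, 1.97], [-1.29, 1.29], [0.11, 2.56], [-1.05, 4.19], [0.11, 1.86], [-2.63, 2.63]. Speed limits (rad/s): [2.22, 2.22, 3.01, 3.01, 3.14, 3.14, 3.14].

INTERFACE

Orientations are given as a 3x3 rotation matrix whose columns are the frame's x, y, z axes.
In Python, from workcell import * gives the robot as it stands.
- The arm moves only by the shell command python3 -m creep 'ROWS' [OPENING] [FORCE]. ROWS is JSON, a list of rows, each an object with "slide": the shift along the tool's x, y, z in mm, a list of three; "roll": the turn about the tool's z in degrees. In form: [{"slide": [tx, ty, tz], "roll": roll}, ...]. A call has 1 to 12 rows; each row is the pose to reach, as a shift and turn from the pose commanded when the call began, along the tool's axes at that moment; what a row does not reach only later rows make up. A row lasts 1/10 s, in which the tool goes at most 50 mm and 8.59 degrees, less where a joint would pass 70% of its speed; a pose out of reach is approached as far as the arm can. A call with a gripper value outside its range is refused whole. OPENING is the opening, from 0 (shut) to 1 (fully open), set as the call begins (- or left out, the last holds). The fingers move at their own pace and stop on an object; FORCE is the grip in N (left out, the last holds). Time passes only in rows, so rows that repeat a pose let the fingers close. It gives the time, the measured TCP pose, the force, the opening and the grip force at its end, in the units of the state.
- get_state(): the state, without advancing time (a new reading comes with each control period).
- capture(name): name is "scene" or "side" or "wrist"; returns the picture (480x640x3 uint8, blue, green, red); there is no depth.
- camera_model(name): a dict with "fx", "fy", "cx", "cy" (pixels), "extrinsics" (4x4, takes a point from world to camera coordinates). Camera axes: x right, y up, looking along -z (the intrinsics and any distortion apply to the point x, -y, -z); pixel columns grow to the right and rows downward; lengths in m; the calibration is good to about 2 mm. A picture is of the moment at which its call begins: read the wrist's pose just before it. camera_model takes no time and is no camera call; for the wrist camera it gives the pose at the moment of the call.
- sign_off(): hands the job in; it is judged then, once.
Trained networks look in the newest picture that a camera, given by its name, has taken for a name from the list of things; names that differ only in an ending like _2 or _b are one class to them, and where a whole thing is asked for, a point or a joint stands for the part that bears it (a point fixed in the world has none). Each returns a list of dicts, best first, with "p" (0 to 1); they miss things now and then, are a little off and sometimes report something else, mostly with a low value. They report only what shows in the picture. A call takes as long as a camera call. They do not tell look-alikes from the thing itself.
- spot_in(camera, label): "location" ([x, y, z] in m, in world coordinates, good to about 4 mm: the middle of the surface that is visible of it).
The state is a dict: "t": time; "joint_positions": joint angles; "qd": joint speeds; "joint_torque": joint torques, N m; "tcp_pos": TCP position; "eef_rot": TCP orientation; "wrist_force": force on the tool from outside, world axes, zero at the start; "torque": the same for the moment, N m; "grip_width": opening from 0.0 (shut) to 1.0 (fully open); "grip_force": force on a finger pad.
Only numpy, scipy, OpenCV 4.12 (cv2) and the standard library are available. Lean on these libraries where they do the work, as an engineer would, in place of code of your own. Each camera call takes 0.05 s, during which the arm holds its last target. There are 200 camera calls.

TASK

Get the label printer ready. First slide the grey tray of label cards (the one with the orange grip) into the bay in the printer's front until it is fully home, its front panel flush against the housing; then turn the blue dial sunk in the well in the printer's top until its white pointer is at the green mark. Do not push the other things on the table about, and let go of everything at the end.

Things in the scene. Friction and masses are not known exactly. Their poses are not given: they have to be found in the camera images.
- printer: Label printer, white and grey box fixed to the table, 190 mm deep (x), 180 wide (y), 95 high. Origin: centre of its underside on the table; z up; its front, with the tray bay, looks along its own -x. In its top is a round well 90 mm across, 43 deep, centred at printer x = -10 mm, y = 0. On the flat top round the well are three small coloured bars: red (towards the front), green, yellow.
- bay_mouth (a point): Centre of the bay's mouth at table height, in the plane of the printer's front face (printer x = -95 mm); axes as the printer's. The bay is open below to the table, centred on y = 0, 116 mm wide, 47 high, 170 deep; over its first 30 mm its side walls widen to about 136 mm at the mouth, to guide the tray.
- green_mark (a point): Centre of the green bar on the printer's top, 59 mm from the well's centre, nearly along printer +y: 80 degrees clockwise of the red bar seen from above.
- dial (a joint): Angle of the blue dial in rad, growing clockwise seen from above: 0 with its white pointer at the red bar (pointing along printer -x), 1.40 at the green bar, 2.40 at the yellow bar (stops at 0 and 2.40). Starts between 0 and 0.6. It stays where it is left and turns with about 0.05 N m.
- dial_grip (a point): Point on the dial's vertical axis 26 mm above the well's floor (78 above the table), the height to grip at. The dial is an upright bar 46 mm long, 14 thick, 4 to 36 mm above the floor, its top 7 mm below the printer's top. From the bar's sides to the well's wall are 38 mm: enter with fingers nearly closed. The point turns with the dial; its -x points along the bar to the white pointer end.
- tray: Loose grey tray with a fixed stack of cards, 0.25 to 0.46 kg, on the table before the bay. Origin: centre of the underside of its box, 120 mm long (x), 110 wide (y), 36 high; its +x end enters the bay. Its front panel (x = -60 to -66 mm, 156 wide, 60 high) stops on the printer's front: origin then at printer x = -35 mm, y = 0, axes parallel. It slides on the table without lifting.
- tray_grip (a point): Point in the tray's orange grip fin, at tray x = -93 mm, y = 0, 58 mm above the table; axes as the tray's. The fin is an upright plate along tray x, 50 mm long (tray x = -66 to -116 mm), 14 thick in y, from 4 to 75 mm above the table; pinch it across y.
- label_roll: Bystander: white roll of labels standing on the table, 69 mm across, 60 mm high. Origin: centre of its underside.
- tape_brown: Bystander: roll of brown tape lying flat, 110 mm across, 48 mm high. Origin: centre of its underside.
- marker_red: Bystander: white marker with red cap, 137 mm long, 19 mm thick, lying on the table. Origin: centre of its underside.
Things that resemble listed ones, but are neither listed nor needed, are in the scene too. What is shaped like the tray but pink or turquoise is not meant.

How it is judged:
On the way, in this order (a step that is already met when the one before it is completed fails the run):
1. the tray is fully home in the bay (x of tray in the frame of printer between -0.041 and -0.02 m and y of tray in the frame of printer between -0.008 and 0.008 m and angle between the x axis of tray and the x axis of printer, either way round below 0.06 rad and angle between tray's own z axis and vertical below 0.06 rad and height (world z) of tray below 0.006 m), for 0.2 s.
2. the dial's pointer is at the green mark, with the tray still home (all of step 1 and value of joint dial between 1.27 and 1.53 rad), for 0.2 s.
At the end, for the whole second after the job is handed in: The tray stands flat on the table in the bay, fully home (less than 6 mm between its front panel and the printer's front, within 8 mm of the bay's middle and 0.06 rad of its direction), and the dial reads 1.40 +- 0.13 rad (pointer at the green bar); tray and dial are at rest (all of step 2 and linear speed of tray below 0.01 m/s and velocity of joint dial between -0.05 and 0.05 rad/s); the robot touches nothing.
It fails at once if a bystander (label roll, brown tape, red marker) is moved by more than 25 mm (distance of any of label_roll, tape_brown, marker_red from where it was at the start of the episode above 0.025 m).
It also fails if it takes over 54 s, if anything falls off the work surface, if the arm or the gripper's body presses on something with over 40 N, if the wrist force passes 120 N, or if a joint passes its speed limit or range.

## Working session

There is one attempt and no reset: what is moved stays moved. The work goes in short steps, Python scripts to look and compute and a shell command to move; the robot and the scene stay as the last step left them, time stands still between calls to the robot, and variables do not carry over. Pictures are saved under pics/ and viewed, at most 10 in all, crops included, and the job is handed in when it is done.

```bash
mkdir -p pics; ls; python3 - <<'E'
from workcell import *
import cv2,numpy as np
s=get_state();print(s['t'],s['tcp_pos'],s['eef_rot'])
a=capture('scene');b=capture('side')
cv2.imwrite('pics/a.png',a);cv2.imwrite('pics/b.png',b)
for l in ['printer','tray','tray_grip','dial','dial_grip','green_mark','label_roll','tape_brown','marker_red']:
  for d in spot_in('scene',l)[:3]:print(l,np.round(d['location'],3),round(d['p'],2))
for n in('scene','side'):
  m=camera_model(n);print({k:np.round(v,3).tolist() for k,v in m.items()})
E
```

```text
pics
0.0 [ 7.24536970e-01 -2.12528459e-05  2.30409343e-01] [[-7.06101465e-05  9.99998802e-01 -1.54651708e-03]
 [ 9.99999987e-01  7.03836579e-05 -1.46504671e-04]
 [-1.46395646e-04 -1.54652741e-03 -9.99998793e-01]]
printer [ 0.55  -0.235  0.096] 0.95
tray [0.559 0.033 0.026] 0.97
tray [ 0.447 -0.444  0.025] 0.71
tray [0.44  0.154 0.03 ] 0.57
tray_grip [0.442 0.153 0.026] 0.94
tray_grip [0.558 0.032 0.031] 0.83
tray_grip [ 0.445 -0.438  0.028] 0.59
dial [ 0.565 -0.193  0.089] 0.62
dial_grip [ 0.786 -0.004  0.051] 0.73
dial_grip [ 0.563 -0.197  0.086] 0.59
green_mark [ 0.548 -0.236  0.093] 0.94
label_roll [ 0.786 -0.004  0.048] 0.87
label_roll [0.447 0.4   0.037] 0.55
label_roll [ 0.549 -0.236  0.091] 0.23
tape_brown [0.449 0.401 0.04 ] 0.84
tape_brown [ 0.785 -0.005  0.052] 0.34
tape_brown [ 0.566 -0.193  0.086] 0.17
marker_red [ 0.357 -0.212  0.015] 0.67
marker_red [ 0.564 -0.196  0.087] 0.38
{'fx': 534.685, 'fy': 534.685, 'cx': 325.632, 'cy': 239.51, 'extrinsics': [[0.823, -0.568, 0.006, -0.471], [0.341, 0.502, 0.795, -0.272], [-0.455, -0.652, 0.607, -1.119], [0.0, 0.0, 0.0, 1.0]]}
{'fx': 602.669, 'fy': 602.669, 'cx': 317.643, 'cy': 227.272, 'extrinsics': [[-0.996, 0.085, -0.018, 0.57], [-0.067, -0.627, 0.777, -0.025], [0.055, 0.775, 0.63, -1.948], [0.0, 0.0, 0.0, 1.0]]}
```

View pics/a.png

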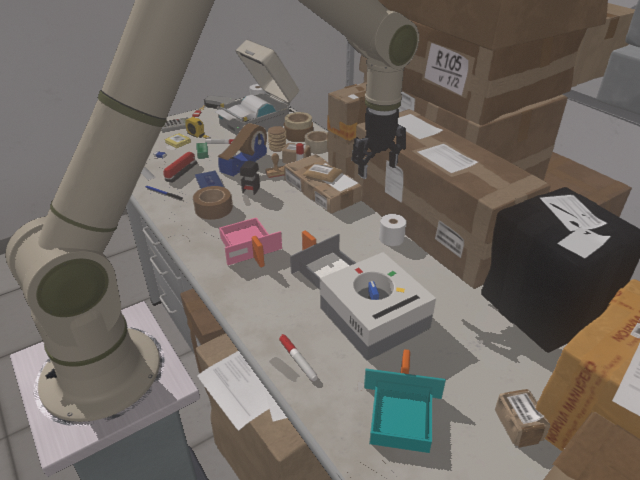

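View pics/b.png

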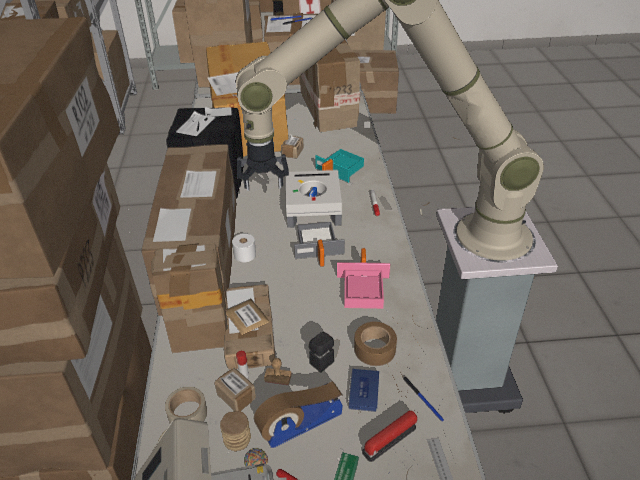

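The scene view shows the grey tray with its panel at about (320,258) and its fin at (308,240). The printer top is around (375,290), with the red bar at (360,271), green at (392,273) and yellow at (400,290). The pink look-alike's fin at (258,250) is close to the grey one. I'll zoom in for exact pixels.

```bash
python3 - <<'E'
import cv2
a=cv2.imread('pics/a.png')[215:365,230:450]
cv2.imwrite('pics/a2.png',cv2.resize(a,None,fx=3.6,fy=3.6,interpolation=cv2.INTER_CUBIC))
E
python3 -m creep '[{"slide":[50,0,0]},{"slide":[100,-20,-30]},{"slide":[130,-60,-60]},{"slide":[130,-110,-80]},{"slide":[130,-160,-80]},{"slide":[130,-160,-80]}]' 0.5
python3 - <<'E'
from workcell import *
import cv2,numpy as np
m=camera_model('wrist');np.savez('w1.npz',**m);print(get_state()['t'],get_state()['tcp_pos'],m)
cv2.imwrite('pics/w1.png',capture('wrist'))
for l in ['tray','tray_grip','printer']:
  for d in spot_in('wrist',l)[:3]:print(l,np.round(d['location'],3),round(d['p'],2))
E
```

```text
0.55 [ 7.24990012e-01 -2.73964160e-07  2.31278626e-01] {'fx': 410.31959565114107, 'fy': 410.31959565114107, 'cx': 319.6633187837767, 'cy': 239.9525709847757, 'extrinsics': array([[ 9.99999115e-01,  1.26797884e-03, -4.02931787e-04,
        -7.24950824e-01],
       [-1.33041935e-03,  9.55381105e-01, -2.95372940e-01,
         3.90978105e-02],
       [ 1.04267783e-05,  2.95373215e-01,  9.55381947e-01,
        -3.79103979e-01],
       [ 0.00000000e+00,  0.00000000e+00,  0.00000000e+00,
         1.00000000e+00]])}
tray [ 0.574 -0.002  0.023] 0.89
tray [0.514 0.144 0.03 ] 0.79
tray_grip [0.574 0.003 0.026] 0.73
tray_grip [0.511 0.143 0.03 ] 0.66
printer [ 0.619 -0.117  0.092] 0.72invalid input
```

View pics/a2.png

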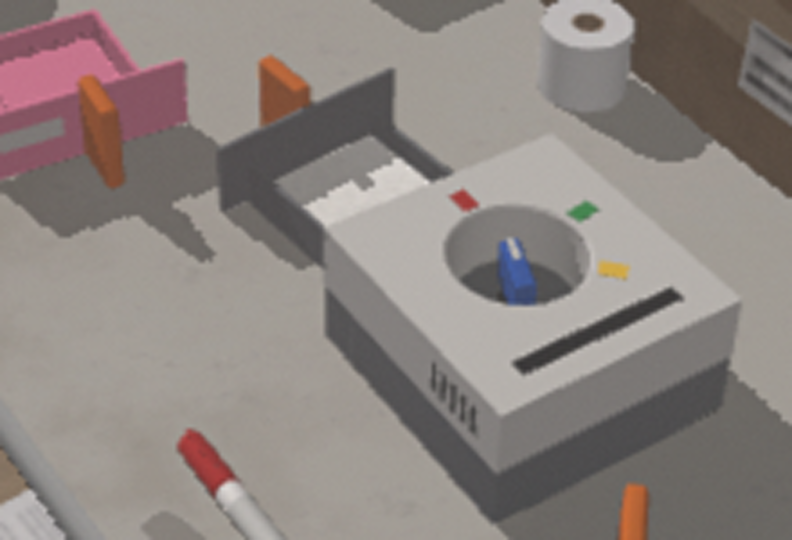

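View pics/w1.png

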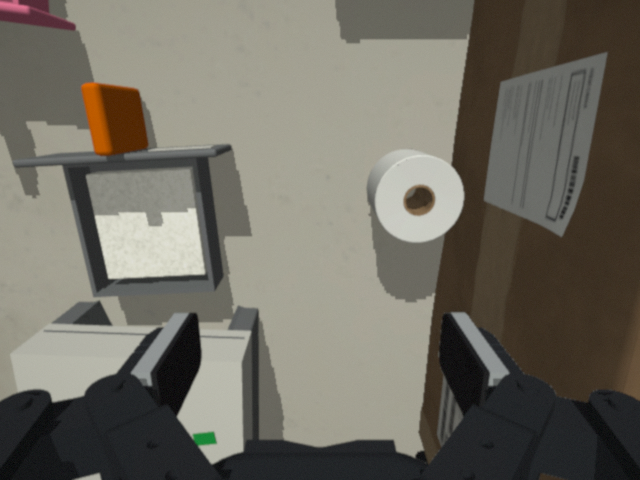

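The wrist view shows the grey tray squarely in front of the bay: panel top ends at (15,162) and (230,147), fin at (115,118). The label roll is at (417,195), well to the side. I'll fit the poses.

```bash
cat > h.py <<'E'
import numpy as np
from scipy.optimize import least_squares
def proj(m,P):
    c=P@m['extrinsics'][:3,:3].T+m['extrinsics'][:3,3]
    return np.c_[m['cx']+m['fx']*c[:,0]/-c[:,2], m['cy']-m['fy']*c[:,1]/-c[:,2]]
def T(p,L):
    c,s=np.cos(p[2]),np.sin(p[2]);L=np.asarray(L,float)/1000
    return np.c_[p[0]+c*L[:,0]-s*L[:,1],p[1]+s*L[:,0]+c*L[:,1],L[:,2]]
def fit(obs,p0):
    f=lambda p:np.concatenate([(proj(m,T(p,L))-np.array(u)).ravel() for m,L,u in obs])
    r=least_squares(f,p0,loss='soft_l1',f_scale=2.);return r.x,f(r.x).reshape(-1,2)
E
python3 - <<'E'
from h import *
from workcell import camera_model
sc=camera_model('scene');w=dict(np.load('w1.npz')) if __import__('os').path.exists('w1.npz') else camera_model('wrist')
cr=lambda L:[(230+x/3.6,215+y/3.6) for x,y in L]
b=lambda a:(-10-59*np.cos(a),59*np.sin(a),95)
g=b(np.radians(80))
p,r=fit([(sc,[(-95,-90,95),(-95,90,95),(95,90,95),(95,-90,95),b(0),g,b(2.4),(95,-90,0)],cr([(325,230),(548,136),(740,300),(500,412),(464,200),(583,211),(613,270),(497,520)])),
 (w,[g],[(205,438)])],[.55,-.23,-1.57]);print('printer',p,np.round(r,1).tolist())
p2,r=fit([(w,[(-63,-78,60),(-63,78,60),(60,-55,36),(60,55,36)],[(15,162),(231,148),(95,294),(215,288)]),
 (sc,[(-63,-78,60),(-63,78,60)],cr([(219,150),(394,70)]))],[.55,.05,-1.57]);print('tray',p2,np.round(r,1).tolist())
print('grip',T(p2,[(-93,0,58)]),'home',T(p,[(-35,0,0)]),'dial',T(p,[(-10,0,78)]))
E
```

```text
printer [ 0.56934404 -0.20345838 -1.60298315] [[-0.4, -1.8], [0.7, -2.1], [0.9, -1.7], [1.0, 0.1], [-0.0, -1.0], [-0.1, -1.2], [0.3, -1.2], [-0.7, 0.9], [-1.6, 1.3]]
tray [ 0.57592579 -0.01741072 -1.52061213] [[-0.3, -2.2], [-10.5, 1.5], [0.7, 0.3], [2.6, 0.8], [0.1, -3.2], [0.3, -3.3]]
grip [[0.57126062 0.0754722  0.058     ]] home [[ 0.57047039 -0.1684765   0.        ]] dial [[ 0.56966585 -0.19346355  0.078     ]]
```

```bash
python3 -m creep '[{"slide":[25,-45,20],"roll":-3},{"slide":[50,-90,40],"roll":-3},{"slide":[75,-135,60],"roll":-3},{"slide":[80,-154,80],"roll":-3},{"slide":[80,-154,80],"roll":-3},{"slide":[80,-154,80],"roll":-3}]' 0.6 40
python3 - <<'E'
from workcell import *
import cv2,numpy as np
m=camera_model('wrist');np.savez('w2.npz',**m);s=get_state();print(s['t'],s['tcp_pos'],s['eef_rot'][:,1])
cv2.imwrite('pics/w2.png',capture('wrist'))
for d in spot_in('wrist','tray_grip')[:3]:print(np.round(d['location'],3),round(d['p'],2))
E
```

```text
t: 1.35
tcp_pos: [0.5708, 0.0804, 0.1513]
eef_rot: [[-0.054, 0.999, -0.0], [0.999, 0.054, -0.0], [-0.0, -0.0, -1.0]]
wrist_force: [0.6, 0.1, -0.0]
grip_width: 0.602
grip_force: 0.0
1.35 [0.57080392 0.08038054 0.15127819] [ 9.98566069e-01  5.35322426e-02 -3.24138402e-04]
[0.574 0.    0.024] 0.69
[0.45  0.175 0.023] 0.68
```

View pics/w2.png

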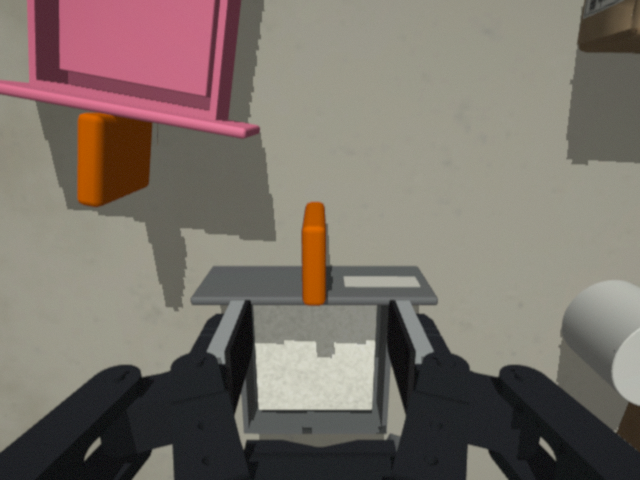

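The grey fin stands at (314,265) midway between the fingers, nearly parallel to them. The pink tray's fin is well clear at (110,160).

```bash
python3 - <<'E'
from h import *
w=dict(np.load('w2.npz'))
p2,r=fit([(w,[(-60,-78,60),(-60,78,60),(-116,-7,75),(-116,7,75),(-66,-7,75),(-66,7,75)],[(192,304),(437,304),(303,230),(326,230),(303,303),(326,303)])],[.575,-.017,-1.52])
print('tray',p2,np.round(r,1).tolist(),'grip',T(p2,[(-93,0,58)]))
E
```

```text
tray [ 0.57315373 -0.01864904 -1.51700081] [[-1.7, 0.4], [2.5, 0.7], [-1.4, -5.7], [1.0, -5.7], [-0.4, 3.7], [0.5, 3.7]] grip [[0.56815316 0.07421643 0.058     ]]
```

```bash
python3 -m creep '[{"slide":[0,-3,40],"roll":0},{"slide":[0,-3,80],"roll":0},{"slide":[0,-3,105],"roll":0},{"slide":[0,-3,112],"roll":0},{"slide":[0,-3,112],"roll":0}]' 0.6 40
python3 -m creep '[{"slide":[0,0,0],"roll":0},{"slide":[0,0,0],"roll":0},{"slide":[0,0,0],"roll":0},{"slide":[0,0,0],"roll":0},{"slide":[0,0,0],"roll":0},{"slide":[0,0,0],"roll":0}]' 0 60
```

```text
t: 1.95
tcp_pos: [0.5687, 0.0793, 0.0388]
eef_rot: [[-0.051, 0.999, -0.001], [0.999, 0.051, -0.0], [-0.0, -0.001, -1.0]]
wrist_force: [-0.3, -0.7, 0.3]
grip_width: 0.602
grip_force: 0.0
t: 2.55
tcp_pos: [0.5687, 0.0799, 0.0408]
eef_rot: [[-0.052, 0.999, 0.002], [0.999, 0.052, 0.0], [0.0, 0.002, -1.0]]
wrist_force: [-0.3, -0.1, 6.3]
grip_width: 0.158
grip_force: 58.6
```

```bash
python3 -m creep '[{"slide":[-4,2,0],"roll":1},{"slide":[-8,4,0],"roll":2.5},{"slide":[-14,6,0],"roll":4},{"slide":[-20,8,0],"roll":4.9},{"slide":[-20,8,0],"roll":4.9}]' 
python3 - <<'E'
from workcell import *
import cv2,numpy as np
m=camera_model('wrist');np.savez('w3.npz',**m)
a=capture('wrist');cv2.imwrite('pics/w3.png',a)
from h import *
E
```

```text
t: 3.05
tcp_pos: [0.5785, 0.0607, 0.0408]
eef_rot: [[0.034, 0.999, 0.003], [0.999, -0.034, 0.001], [0.001, 0.003, -1.0]]
wrist_force: [1.2, 0.9, 5.9]
grip_width: 0.157
grip_force: 58.5
```

View pics/w3.png

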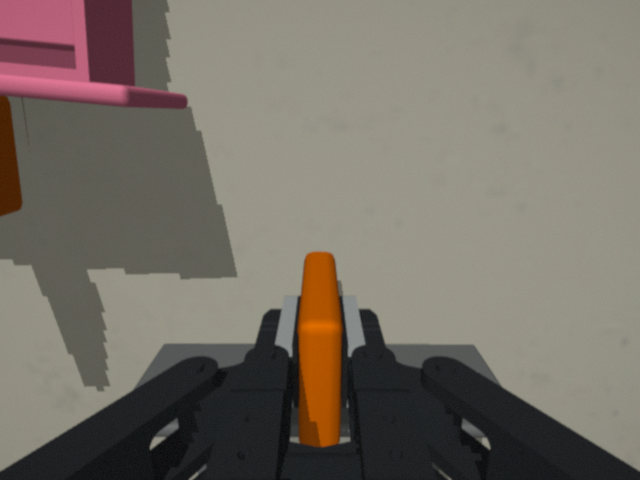

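The fin is held firmly between the pads at (320,380), centred and straight. Next I'll push into the bay.

```bash
python3 -m creep '[{"slide":[-10,0,0],"roll":0},{"slide":[-22,0,0],"roll":0},{"slide":[-34,0,0],"roll":0},{"slide":[-46,0,0],"roll":0},{"slide":[-56,0,0],"roll":0},{"slide":[-64,0,0],"roll":0},{"slide":[-70,0,0],"roll":0}]'
python3 - <<'E'
from workcell import *
s=get_state();print(s['wrist_force'],s['torque'])
E
```

```text
t: 3.8
tcp_pos: [0.5759, -0.0087, 0.0408]
eef_rot: [[0.032, 0.999, 0.003], [0.999, -0.032, 0.001], [0.002, 0.003, -1.0]]
wrist_force: [1.8, 5.2, 6.7]
grip_width: 0.154
grip_force: 58.6
[1.76978542 5.18834779 6.69430286] [ 0.94159993  0.22434075 -0.03401023]
```

```bash
python3 -m creep '[{"slide":[-10,0,0],"roll":0},{"slide":[-20,0,0],"roll":0},{"slide":[-30,0,0],"roll":0},{"slide":[-40,0,0],"roll":0},{"slide":[-48,0,0],"roll":0},{"slide":[-54,0,0],"roll":0},{"slide":[-57,0,0],"roll":0},{"slide":[-57,0,0],"roll":0}]'
python3 - <<'E'
from workcell import *
s=get_state();print(s['wrist_force'],s['torque'])
E
```

```text
t: 4.6
tcp_pos: [0.5741, -0.0657, 0.0408]
eef_rot: [[0.033, 0.999, 0.003], [0.999, -0.033, 0.001], [0.001, 0.003, -1.0]]
wrist_force: [0.1, 3.7, 5.3]
grip_width: 0.158
grip_force: 58.6
[0.06092651 3.70756879 5.26733223] [ 0.64643834  0.1650612  -0.20321895]
```

Smooth so far; push slowly to contact.

```bash
python3 -m creep '[{"slide":[-2,0,0],"roll":0},{"slide":[-4,0,0],"roll":0},{"slide":[-6,0,0],"roll":0},{"slide":[-6,0,0],"roll":0}]'
python3 - <<'E'
from workcell import *
s=get_state();print(s['wrist_force'],s['torque'])
E
```

```text
t: 5.0
tcp_pos: [0.5742, -0.0658, 0.0408]
eef_rot: [[0.028, 1.0, 0.003], [1.0, -0.028, 0.006], [0.006, 0.003, -1.0]]
wrist_force: [-0.0, 22.3, 7.9]
grip_width: 0.156
grip_force: 59.5
[-6.12153811e-03  2.22913940e+01  7.85681919e+00] [ 3.92782645  0.32981064 -0.51544585]
```

```bash
python3 -m creep '[{"slide":[-3,0,0],"roll":0},{"slide":[-6,0,0],"roll":0},{"slide":[-6,0,0],"roll":0}]'
python3 -m creep '[{"slide":[12,0,0],"roll":0},{"slide":[12,0,0],"roll":0}]'
python3 -m creep '[{"slide":[0,0,0],"roll":0},{"slide":[0,0,0],"roll":0},{"slide":[0,0,0],"roll":0},{"slide":[0,0,-40],"roll":0},{"slide":[0,0,-80],"roll":0},{"slide":[0,0,-120],"roll":0},{"slide":[0,0,-120],"roll":0}]' 0.5
python3 - <<'E'
from workcell import *
import cv2,numpy as np
m=camera_model('wrist');np.savez('w4.npz',**m);print(get_state()['tcp_pos'])
a=capture('scene')[215:365,270:450];b=capture('wrist')
cv2.imwrite('pics/w4s.png',capture('scene'))
c=np.full((480,800,3),0,np.uint8);a=cv2.resize(a,(432,360),interpolation=cv2.INTER_CUBIC);c[:360,:432]=a;c[:276,432:]=cv2.resize(b,(368,276));
cv2.imwrite('pics/c4.png',c);cv2.imwrite('pics/w4.png',b)
E
```

```text
t: 5.3
tcp_pos: [0.5741, -0.0661, 0.0408]
eef_rot: [[0.024, 1.0, 0.003], [1.0, -0.024, 0.012], [0.012, 0.003, -1.0]]
wrist_force: [-0.4, 39.4, 9.1]
grip_width: 0.157
grip_force: 60.7
t: 5.5
tcp_pos: [0.5738, -0.0633, 0.0407]
eef_rot: [[0.03, 1.0, 0.002], [1.0, -0.03, 0.002], [0.002, 0.002, -1.0]]
wrist_force: [-0.1, 5.7, 7.3]
grip_width: 0.154
grip_force: 59.2
t: 6.2
tcp_pos: [0.5753, -0.0677, 0.1641]
eef_rot: [[0.035, 0.999, 0.008], [0.999, -0.035, -0.001], [-0.0, 0.008, -1.0]]
wrist_force: [-0.0, -0.3, 0.4]
grip_width: 0.5
grip_force: 0.0
[ 0.57526214 -0.06769743  0.16413571]
```

View pics/c4.png

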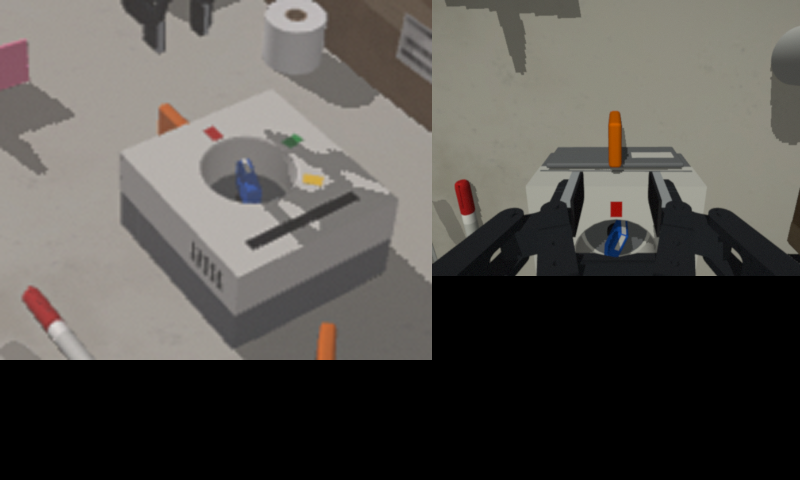

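The fin and panel look home against the front (panel line at (615,165) in the composite). The white pointer is at about (622,235), slightly off the red bar at (616,208). Unloading may have pulled the tray back 2–3 mm, so I'll nudge the fin's end with the fingers shut to make sure.

```bash
python3 -m creep '[{"slide":[35,-2,0],"roll":0},{"slide":[68,-2,0],"roll":0},{"slide":[68,-2,35],"roll":0},{"slide":[68,-2,75],"roll":0},{"slide":[68,-2,110],"roll":0},{"slide":[68,-2,110],"roll":0}]' 0 
python3 -m creep '[{"slide":[-12,0,0],"roll":0},{"slide":[-24,0,0],"roll":0},{"slide":[-32,0,0],"roll":0},{"slide":[-36,0,0],"roll":0},{"slide":[-40,0,0],"roll":0},{"slide":[-42,0,0],"roll":0},{"slide":[-42,0,0],"roll":0}]'
```

```text
t: 6.95
tcp_pos: [0.5695, 0.0012, 0.0441]
eef_rot: [[0.033, 0.999, -0.01], [0.999, -0.033, -0.001], [-0.001, -0.01, -1.0]]
wrist_force: [-0.2, 0.3, 1.4]
grip_width: 0.0
grip_force: 0.0
t: 7.65
tcp_pos: [0.5728, -0.0386, 0.0504]
eef_rot: [[0.031, 1.0, 0.003], [1.0, -0.031, 0.002], [0.002, 0.003, -1.0]]
wrist_force: [0.9, 6.1, 5.7]
grip_width: -0.004
grip_force: 3.2
```

```bash
python3 -m creep '[{"slide":[-3,0,0],"roll":0},{"slide":[-6,0,0],"roll":0},{"slide":[-8,0,0],"roll":0},{"slide":[-8,0,0],"roll":0}]'
```

```text
t: 8.05
tcp_pos: [0.5728, -0.0389, 0.0504]
eef_rot: [[0.024, 1.0, 0.003], [1.0, -0.024, 0.009], [0.009, 0.003, -1.0]]
wrist_force: [-1.7, 29.6, 6.9]
grip_width: -0.0
grip_force: 14.9
```

```bash
python3 -m creep '[{"slide":[12,0,0],"roll":0},{"slide":[25,0,0],"roll":0},{"slide":[25,0,-50],"roll":0},{"slide":[25,0,-100],"roll":0},{"slide":[0,0,-150],"roll":0},{"slide":[-40,0,-180],"roll":0},{"slide":[-80,0,-180],"roll":0},{"slide":[-80,0,-180],"roll":0},{"slide":[-80,0,-180],"roll":0}]' 0.35
python3 - <<'E'
from workcell import *
import cv2,numpy as np
m=camera_model('wrist');np.savez('w5.npz',**m);print(get_state()['tcp_pos'])
b=capture('wrist');cv2.imwrite('pics/w5.png',b)
for l in('dial','green_mark','printer','tray'):
  for d in spot_in('wrist',l)[:2]:print(l,np.round(d['location'],3),round(d['p'],2))
E
```

```text
t: 8.95
tcp_pos: [0.5682, -0.1299, 0.2295]
eef_rot: [[0.036, 0.999, 0.0], [0.999, -0.036, -0.001], [-0.001, 0.0, -1.0]]
wrist_force: [0.6, 0.1, -0.6]
grip_width: 0.349
grip_force: 0.0
[ 0.56824658 -0.12992938  0.22947009]
dial [ 0.572 -0.186  0.087] 0.56
dial [ 0.774 -0.002  0.044] 0.37
green_mark [ 0.566 -0.171  0.098] 0.85
printer [ 0.572 -0.162  0.095] 0.67
tray [ 0.573 -0.1    0.057] 0.96
tray [ 0.423 -0.387  0.025] 0.64
```

View pics/w5.png

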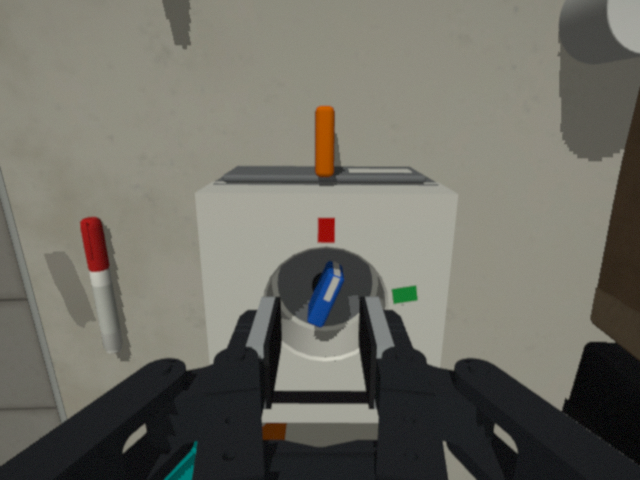

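The dial's bar is at about (327,293), pointer towards (338,268). Red is at (326,230), green at (404,295). The tray panel is flush at row 178 and the marker is untouched. I'll fit the dial by silhouette.

```bash
python3 - <<'E'
from h import *
import cv2
from scipy.optimize import differential_evolution
w=dict(np.load('w5.npz'));im=cv2.imread('pics/w5.png')
b=lambda a:(-10-59*np.cos(a),59*np.sin(a),95)
p,r=fit([(w,[b(0),b(np.radians(80))],[(326.5,230),(404,295)])],[.569,-.2,-1.603]);print('printer',p,r.round(1).tolist())
hsv=cv2.cvtColor(im,cv2.COLOR_BGR2HSV)
mk=cv2.inRange(hsv,(100,110,40),(130,255,255));mk[:,:295]=0;mk[:,356:]=0;mk[:250]=0;mk[340:]=0
n,lab,st,_=cv2.connectedComponentsWithStats(mk);k=1+np.argmax(st[1:,4]);mk=(lab==k).astype(np.uint8)
mk=cv2.morphologyEx(mk,cv2.MORPH_CLOSE,np.ones((5,5)))
h=cv2.convexHull(cv2.findNonZero(mk));M=np.zeros((480,640),np.uint8);cv2.fillConvexPoly(M,h,1)
C=np.array([(x,y,z) for x in(-23,23) for y in(-7,7) for z in(56,88)])
def cost(q):
    u=proj(w,T(q,C));I=np.zeros((480,640),np.uint8)
    cv2.fillConvexPoly(I,cv2.convexHull((u*16).astype(np.int32)),1,shift=4)
    return -(I&M).sum()/(I|M).sum()
R=differential_evolution(cost,[(.55,.59),(-.21,-.17),(-2.7,-1.3)],seed=0,tol=1e-6)
print(R.x,R.fun,'dial angle',p[2]-R.x[2],'exp centre',T(p,[(-10,0,78)]),cv2.boundingRect(M))
E
```

```text
printer [ 0.56940633 -0.2017908  -1.62250442] [[0.0, 0.0], [-0.0, -0.0]]
[ 0.55193897 -0.1757951  -2.06668913] 0.0 dial angle 0.4441847044585092 exp centre [[ 0.56992318 -0.19180416  0.078     ]] (307, 261, 37, 66)<stdin>:16: RuntimeWarning: overflow encountered in scalar negative
```

```bash
python3 - <<'E'
from h import *
import cv2
from scipy.optimize import differential_evolution
w=dict(np.load('w5.npz'));im=cv2.imread('pics/w5.png')
hsv=cv2.cvtColor(im,cv2.COLOR_BGR2HSV)
mk=cv2.inRange(hsv,(100,110,40),(130,255,255));mk[:,:295]=0;mk[:,356:]=0;mk[:250]=0;mk[340:]=0
n,lab,st,_=cv2.connectedComponentsWithStats(mk);k=1+np.argmax(st[1:,4]);mk=(lab==k).astype(np.uint8)
h=cv2.convexHull(cv2.findNonZero(mk));M=np.zeros((480,640),np.uint8);cv2.fillConvexPoly(M,h,1)
C=np.array([(x,y,z) for x in(-23,23) for y in(-7,7) for z in(56,88)])
def cost(q):
    u=proj(w,T(q,C));I=np.zeros((480,640),np.uint8)
    cv2.fillConvexPoly(I,cv2.convexHull((u*16).astype(np.int32)),1,shift=4)
    return -float((I&M).sum())/float((I|M).sum())
R=differential_evolution(cost,[(.55,.59),(-.21,-.17),(-2.7,-1.3)],seed=0,tol=1e-6)
print(R.x,R.fun,'dial',-1.613-R.x[2])
E
```

```text
[ 0.56992733 -0.19133265 -1.97072788] -0.8970944309927361 dial 0.35772787550578533
```

```bash
python3 -m creep '[{"slide":[-20,2,10],"roll":7},{"slide":[-40,3,30],"roll":14},{"slide":[-61,4,60],"roll":21},{"slide":[-61,4,90],"roll":21},{"slide":[-61,4,90],"roll":21},{"slide":[-61,4,90],"roll":21}]' 0.35 30
```

```text
t: 9.8
tcp_pos: [0.5708, -0.1885, 0.1391]
eef_rot: [[0.387, 0.922, -0.001], [0.922, -0.387, 0.001], [0.0, -0.002, -1.0]]
wrist_force: [-0.9, 0.4, -0.1]
grip_width: 0.351
grip_force: 0.0
```

```bash
python3 -m creep '[{"slide":[-1,0,25],"roll":0},{"slide":[-1,0,45],"roll":0},{"slide":[-1,0,60],"roll":0},{"slide":[-1,0,72],"roll":0},{"slide":[-1,0,77],"roll":0},{"slide":[-1,0,77],"roll":0}]'
python3 -m creep '[{"slide":[0,0,0],"roll":0},{"slide":[0,0,0],"roll":0},{"slide":[0,0,0],"roll":0},{"slide":[0,0,0],"roll":0},{"slide":[0,0,0],"roll":0}]' 0 30
python3 -c "
from workcell import *
s=get_state();print(s['wrist_force'],s['torque'],s['joint_positions'])"
```

```text
t: 10.4
tcp_pos: [0.5704, -0.1904, 0.0621]
eef_rot: [[0.389, 0.921, -0.0], [0.921, -0.389, 0.0], [-0.0, -0.0, -1.0]]
wrist_force: [0.6, -0.3, 0.4]
grip_width: 0.347
grip_force: 0.0
t: 10.9
tcp_pos: [0.5707, -0.1908, 0.0629]
eef_rot: [[0.389, 0.921, 0.001], [0.921, -0.389, -0.0], [0.0, 0.001, -1.0]]
wrist_force: [0.1, -0.9, 5.8]
grip_width: 0.157
grip_force: 33.9
[ 0.10712947 -0.94552809  5.83601914] [ 0.00407883  0.17755239 -0.00926376] [ 0.21189945  0.67828724  0.02448662  2.01317976 -0.03512612  0.44952066
 -0.13719561]
```

```bash
python3 -m creep '[{"slide":[0,0,0],"roll":6},{"slide":[0,0,0],"roll":12},{"slide":[0,0,0],"roll":18},{"slide":[0,0,0],"roll":24},{"slide":[0,0,0],"roll":30},{"slide":[0,0,0],"roll":36},{"slide":[0,0,0],"roll":42},{"slide":[0,0,0],"roll":48},{"slide":[0,0,0],"roll":54},{"slide":[0,0,0],"roll":60},{"slide":[0,0,0],"roll":60},{"slide":[0,0,0],"roll":60}]'
```

```text
t: 12.1
tcp_pos: [0.5714, -0.1917, 0.063]
eef_rot: [[0.992, 0.125, 0.002], [0.125, -0.992, -0.002], [0.002, 0.002, -1.0]]
wrist_force: [1.8, -4.4, 5.7]
grip_width: 0.155
grip_force: 33.9
```

```bash
python3 -m creep '[{"slide":[0,0,0],"roll":0},{"slide":[0,0,0],"roll":0},{"slide":[0,0,0],"roll":0},{"slide":[0,0,-25],"roll":0},{"slide":[0,0,-60],"roll":0},{"slide":[0,0,-100],"roll":0},{"slide":[30,0,-140],"roll":0},{"slide":[60,0,-170],"roll":0},{"slide":[60,0,-170],"roll":0},{"slide":[60,0,-170],"roll":0}]' 0.35
python3 - <<'E'
from workcell import *
import cv2,numpy as np
m=camera_model('wrist');np.savez('w6.npz',**m);print(get_state()['tcp_pos'])
b=capture('wrist');cv2.imwrite('pics/w6.png',b)
E
```

```text
t: 13.1
tcp_pos: [0.6298, -0.1826, 0.2321]
eef_rot: [[0.992, 0.125, -0.0], [0.125, -0.992, 0.0], [-0.0, -0.0, -1.0]]
wrist_force: [-0.2, 0.4, -0.4]
grip_width: 0.347
grip_force: 0.0
[ 0.62982993 -0.18255662  0.23210916]
```

View pics/w6.png

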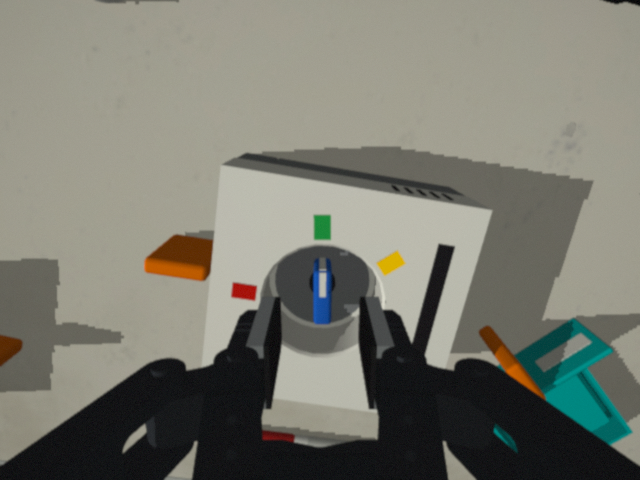

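The white pointer (322,270) lines up exactly with the green bar (322,227). The fin stands close to the front and nothing is touching.

```bash
python3 -c "
from workcell import *
print(sign_off())"
```

```text
the job is handed in; nothing more can be done
None
```

I pushed the tray home until it stopped against the housing, turned the dial so its pointer lines up with the green mark, let go of everything, and handed the job in at about 13 s; no verdict came back.

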